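# Unhook a hanging parts bin and stand it on the work mat

### The job

Take the red parts bin down from the rail rack to be refilled: swing its front (lower) end upward with its lip still on the upper rail until its toe is clear of the lower rail, then lift the lip off the rail. Set the bin down gently, upright, in the middle of the black mat and let go of it. Leave the blue bin hanging and do not disturb the other things.

Things in the scene. Friction and masses are not known exactly. Their poses are not given: they have to be found in the camera images.
- red_bin: Open red plastic bin, loose, 0.17-0.35 kg, hung at first at the left or right place of the rack. Origin: centre of the underside of its floor; x to its back (to the rack while hung), y across, z up. Floor 110 (x) x 96 mm, walls 4 mm, rear 104 high. Front wall leans outward 25 deg from vertical: from x=-55, z=0 to its rim at x=-94.6, z=85 (mm).
- red_bin_grip (a point): Grip point in the front wall's upper 34 mm, a band 10 mm thick, 96 wide: mid-thickness, mid-width, 14 mm below the rim along the slope (bin x=-86.9, y=0, z=73.2 mm). Point the tool down along the sloping wall (25 deg from vertical, leaning forward into the bin), fingers closing square to the wall, one inside, one outside. Axes as the bin's.
- red_bin_lip (a point): Lower edge of the downturn of the bin's lip, mid-width (bin x=72, y=0, z=86 mm). The lip, 80 mm wide at the back's top (underside z=98), rests on the upper rail; its downturn (x 69-75) hangs 12 mm down behind it. Swing the front up about a cross-wise line 3 mm in front of this point: 10 deg frees the toe, 20 is comfortable. Axes as the bin's.
- red_bin_toe (a point): Rear end of the red bin's toe, mid-width (bin x=69, y=0, z=3 mm): a tongue 80 mm wide, 6 thick, reaching 14 mm back from the foot of the back wall under the lower rail, 6 mm below it. It bars a straight lift.
- blue_bin: A second bin, the same but blue, hung on the other place of the rack; it must stay there. Origin and axes as for the red bin.
- rack: Fixed aluminium rail rack, 340 mm wide (y), 187 mm high, grey posts 20 mm square at y=+-160 mm. Origin: on the bench under its middle; x points away from its front, z up. Upper rail: flat bar x 30 to 36 mm, z 130 to 158. Lower rail: x 22 to 30 mm, z 72 to 90. The bins hang level and square to it, floor 60 mm above the bench, origin at rack x=-33 mm, about y=+75 and y=-75 mm.
- rail_top (a point): Middle of the top edge of the upper rail (rack x=33, y=0, z=158 mm).
- mat: Fixed black rubber mat 200 x 200 x 4 mm. Origin: centre of its underside, on the bench; its top is 4 mm higher.
- pliers_red: Bystander: pliers with red handles, 180 x 56 x 12 mm, lying on the bench. Origin: centre of the underside.
- white_tub: Bystander: round white plastic tub, 86 mm across, 58 high, standing on the bench. Origin: centre of the underside.
There are look-alikes about, which are no part of the job. Several things have the shape of the red_bin; the one meant has the colours described above.

How it is judged:
On the way, in this order (a step that is already met when the one before it is completed fails the run):
1. the red bin is swung up at the front by more than 9 degrees with its lip still on the upper rail (downturn still behind the rail and its lower edge not above the rail's top) (angle between red_bin's own z axis and vertical above 0.16 rad and z of red_bin_lip in the frame of rail_top below 0 m and x of red_bin_lip in the frame of rail_top above 0 m and height (world z) of red_bin_grip above 0.15 m), for 0.1 s.
2. the lip is lifted off: its lower edge is more than 10 mm above the top of the upper rail (z of red_bin_lip in the frame of rail_top above 0.01 m), for 0.05 s.
At the end, for the whole second after the job is handed in: The red bin stands upright (within 4 degrees), at rest and released on the black mat, the centre of its floor within 45 mm of the mat's centre; the blue bin still hangs within 20 mm of where it hung (horizontal distance between red_bin and mat below 0.045 m and z of red_bin in the frame of mat below 0.009 m and angle between red_bin's own z axis and vertical below 0.07 rad and contact force between red_bin and mat above 0.5 N and linear speed of red_bin below 0.02 m/s and distance of blue_bin from where it was at the start of the episode below 0.02 m); the robot touches nothing.
It fails at once if the red bin is dropped: it moves faster than 0.6 m/s with no finger on it (linear speed of red_bin above 0.6 m/s and contact force between the fingers and red_bin below 0.1 N).
It fails at once if the red bin is banged down: it strikes the mat while moving faster than 0.4 m/s (contact force between red_bin and mat above 0.5 N and linear speed of red_bin above 0.4 m/s).
It fails at once if the blue bin is moved more than 20 mm (distance of blue_bin from where it was at the start of the episode above 0.02 m).
It fails at once if the pliers or the white tub is moved more than 30 mm (distance of any of pliers_red, white_tub from where it was at the start of the episode above 0.03 m).
It also fails if it takes over 48 s, if anything falls off the work surface, if the arm or the gripper's body presses on something with over 40 N, if the wrist force passes 120 N, or if a joint passes its speed limit or range.

### The arm

A 6-joint arm with a two-finger parallel gripper is mounted at the origin on a cart in front of the work surface, level with it; the furniture and walls round the work are solid. World frame = base frame: x ahead of the robot, y to its left, z up, the work surface at z = 0. Lengths are in m, angles in rad, forces in N, time in s.
With the tool pointing down it reaches from about 0.35 to 0.775 m from the base axis. Payload 5.5 kg.
Tool frame: the origin (TCP) lies between the finger pads; the fingertips stand 17 mm ahead of it and the grasp point (between the pads) lies 2 mm behind it (env.finger_overhang is the distance from the TCP to the fingertips, in m); z points along the fingers, y is the line along which they close (so a half turn about z gives the same grasp; the last joint's range is limited). The gripper opens to 85 mm and grips with 20 to 120 N. Pads are 22 mm wide; open, the fingers measure 114 mm over their backs; the gripper's body (76 mm by 85 mm) begins 54 mm behind the grasp point. The pads swing forward as they close: fully open they stand 13 mm farther back than shut.
Start: joints at [-1.279, 0.313, 0.046, 1.304, 0, 1.431], TCP at [0.241, -0.522, 0.248] pointing down, gripper open.
Joint ranges: [-2.76, 2.76], [-0.86, 1.69], [-1.03, 1.26], [-2.2, 2.34], [-1.47, 1.5], [-3.14, 3.14]. Speed limits (rad/s): [2.57, 2.57, 3.14, 3.14, 3.14, 3.14].

### API

Orientations are given as a unit quaternion [w, x, y, z].
In Python, from workcell import env gives the robot as it stands. The module is installed in compiled form; this text tells all that it offers.
- The arm moves only by the shell command python3 -m pendant 'ROWS' [FORCE]. ROWS is JSON, a list of rows, each a list of 5 numbers: the gripper's target within -1 to 1 (fully open at 1, half-way at 0, shut at -1), then the shift along the tool's x, y, z in m, then the turn about the tool's z in rad. A call has 1 to 8 rows; each row shifts and turns the commanded pose from where the row before left it, along the tool's axes as they then stand; what a row does not reach is not made up. A row lasts 1/8 s, in which the tool goes at most 62.5 mm and 10.7 degrees, less where a joint would pass 70% of its speed; a pose out of reach is approached as far as the arm can. A call with a gripper value outside its range is refused whole. The fingers move at their own pace and stop on an object; FORCE is the grip in N (left out, the last holds). Time passes only in rows, so rows that do not move let the fingers close. It gives the time, the measured TCP pose, the force, the opening and the grip force at its end, in the units of the state.
- env.get_state(): the state, without advancing time (a new reading comes with each control period).
- env.read_camera(name): name is "side" or "top"; returns the picture (384x512x3 uint8, red, green, blue); there is no depth.
- env.calibration(name): a dict with "K" (3x3 intrinsics, pixels), "distortion" ([k1, k2, p1, p2, k3] as OpenCV has them; the pictures are not rectified), "T" (4x4, takes a point from camera to world coordinates). Camera axes: x right, y down, z forward; pixel columns grow to the right and rows downward; lengths in m; the calibration is good to about 2 mm. A picture is of the moment at which its call begins. calibration takes no time and is no camera call.
- env.hand_in(): hands the job in; it is judged then, once.
Trained networks look in the newest picture that a camera, given by its name, has taken for a name from the list of things; names that differ only in an ending like _2 or _b are one class to them, and where a whole thing is asked for, a point or a joint stands for the part that bears it (a point fixed in the world has none). Each returns a list of dicts, best first, with "score" (0 to 1); they miss things now and then, are a little off and sometimes report something else, mostly with a low value. They report only what shows in the picture. A call takes as long as a camera call. They do not tell look-alikes from the thing itself.
- env.recognise(camera, label): "centre" ([column, row] in pixels, amid what is visible of it).
The state is a dict: "clock": time; "joint_pos": joint angles; "qvel": joint speeds; "tau": joint torques, N m; "tcp_pos": TCP position; "orientation": TCP orientation; "wrist_force": force on the tool from outside, world axes, zero at the start; "ft_torque": the same for the moment, N m; "finger_gap": finger opening in m; "grip_force": force on a finger pad.
Only numpy, scipy, OpenCV 4.12 (cv2) and the standard library are available. Lean on these libraries where they do the work, as an engineer would, in place of code of your own. Each camera call takes 0.05 s, during which the arm holds its last target. There are 200 camera calls.

## Working session

There is one attempt and no reset: what is moved stays moved. The work goes in short steps, Python scripts to look and compute and a shell command to move; the robot and the scene stay as the last step left them, time stands still between calls to the robot, and variables do not carry over. Pictures are saved under pics/ and viewed, at most 10 in all, crops included, and the job is handed in when it is done.

```bash
mkdir -p pics && cat > h.py <<'E'
import numpy as np,cv2
from workcell import env
from scipy.spatial.transform import Rotation as R
def ray(cam,px):
    c=env.calibration(cam);K=np.array(c["K"]);D=np.array(c["distortion"]);T=np.array(c["T"])
    u=cv2.undistortPoints(np.array([[px]],float),K,D)[0,0]
    return T[:3,3],T[:3,:3]@np.array([u[0],u[1],1])
def atz(cam,px,z):
    o,d=ray(cam,px);return o+d*(z-o[2])/d[2]
def proj(cam,P):
    c=env.calibration(cam);T=np.linalg.inv(np.array(c["T"]))
    return cv2.projectPoints(np.atleast_2d(P).astype(float),cv2.Rodrigues(T[:3,:3])[0],T[:3,3],np.array(c["K"]),np.array(c["distortion"]))[0][:,0]
def tri(p1,p2):
    A=0;b=0
    for c,p in(("top",p1),("side",p2)):
        o,d=ray(c,p);d=d/np.linalg.norm(d);M=np.eye(3)-np.outer(d,d);A=A+M;b=b+M@o
    return np.linalg.solve(A,b)
E
python3 - <<'E'
from h import *
for c in("top","side"):
    cv2.imwrite(f"pics/{c}0.png",env.read_camera(c)[:,:,::-1])
    print(c,np.array(env.calibration(c)["T"])[:3].round(3).tolist())
    for l in["red_bin","red_bin_grip","blue_bin","rack","rail_top","mat","pliers_red","white_tub"]:
        print(l,[(np.round(d["centre"]).tolist(),round(d["score"],2)) for d in env.recognise(c,l)])
s=env.get_state();print(s["clock"],s["orientation"],s["tcp_pos"])
E
```

```text
top [[-0.368, -0.865, 0.342, -0.054], [-0.93, 0.339, -0.144, 0.382], [0.008, -0.371, -0.929, 1.725]]
red_bin [([246.0, 243.0], 0.83), ([135.0, 266.0], 0.75), ([224.0, 172.0], 0.61)]
red_bin_grip [([139.0, 267.0], 0.94), ([228.0, 171.0], 0.91), ([249.0, 240.0], 0.79), ([265.0, 161.0], 0.51)]
blue_bin [([268.0, 163.0], 0.97)]
rack [([209.0, 161.0], 0.62), ([199.0, 259.0], 0.19)]
rail_top [([236.0, 160.0], 0.59)]
mat [([328.0, 166.0], 0.74)]
pliers_red [([288.0, 226.0], 0.6)]
white_tub [([197.0, 258.0], 0.91), ([328.0, 168.0], 0.5)]
side [[-0.974, -0.134, 0.181, 0.273], [-0.226, 0.578, -0.784, 1.342], [0.001, -0.805, -0.593, 1.016]]
red_bin [([226.0, 183.0], 0.86), ([252.0, 293.0], 0.73), ([293.0, 214.0], 0.55), ([285.0, 251.0], 0.2)]
red_bin_grip [([225.0, 187.0], 0.78), ([293.0, 214.0], 0.78), ([258.0, 291.0], 0.59), ([244.0, 161.0], 0.18)]
blue_bin [([242.0, 163.0], 0.57)]
rack [([202.0, 202.0], 0.73)]
rail_top [([200.0, 202.0], 0.91)]
mat [([272.0, 156.0], 0.79)]
pliers_red [([296.0, 191.0], 0.5)]
white_tub [([283.0, 252.0], 0.81)]
0.9 [6.91554990e-05 9.76786731e-01 2.14214091e-01 7.12396515e-06] [ 0.24063474 -0.52228015  0.248333  ]
```

View pics/top0.png

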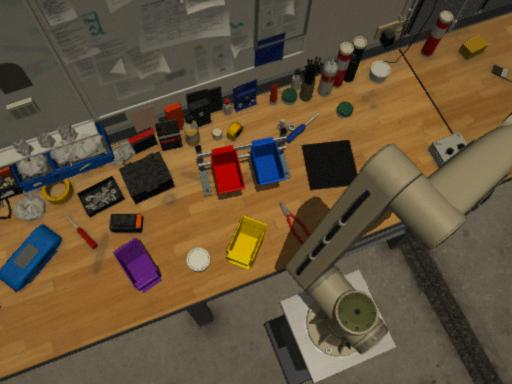

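View pics/side0.png

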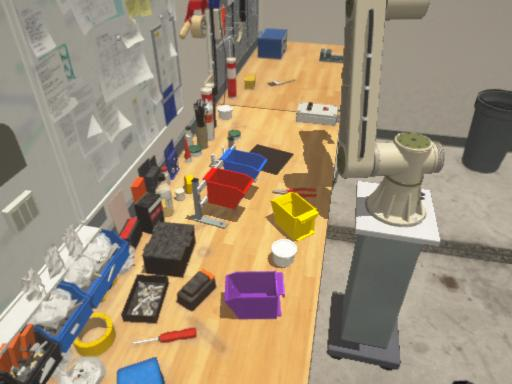

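Bin-shaped candidates: red (top 226,171; side 226,187), yellow (246,243), purple (136,266) and blue (267,162). The red one on the rack fits the description, because the yellow and purple bins lie on the bench. I'll confirm that in one crop and measure its pose.

```bash
python3 - <<'E'
from h import *
a=cv2.imread("pics/top0.png")[130:210,185:305-20];b=cv2.imread("pics/side0.png")[140:240,180:280]
f=lambda i,h,w:cv2.resize(i,(w,h),interpolation=cv2.INTER_CUBIC)
cv2.imwrite("pics/crop0.png",np.hstack([np.pad(f(a,320,400),((0,80),(0,0),(0,0))),f(b,400,400)]))
print("red bin grip",tri((228,171),(225,187)),"mat top/side",atz("top",(328,165),.004),atz("side",(271,157),.004),
"tub",atz("top",(197,258),.03),"pliers",atz("top",(294,224),.01))
# mat by dark segmentation
for c,(r0,r1,c0,c1) in dict(top=(135,195,298,362),side=(140,180,235,300)).items():
    im=cv2.imread(f"pics/{c}0.png");m=(im.max(2)<60).astype(np.uint8);k=np.zeros_like(m);k[r0:r1,c0:c1]=m[r0:r1,c0:c1]
    n,l,st,ce=cv2.connectedComponentsWithStats(k);i=1+st[1:,4].argmax()
    cs=max(cv2.findContours((l==i).astype(np.uint8),0,2)[0],key=len);
    w=np.array([atz(c,p,.004)[:2] for p in cs[:,0]],np.float32);print(c,st[i],cv2.minAreaRect(w))
for c,(r0,r1,c0,c1) in dict(top=(140,200,205,248),side=(160,215,195,260)).items():
    im=cv2.cvtColor(cv2.imread(f"pics/{c}0.png"),cv2.COLOR_BGR2HSV)
    m=(((im[...,0]<6)|(im[...,0]>174))&(im[...,1]>170)&(im[...,2]>50)).astype(np.uint8);k=np.zeros_like(m);k[r0:r1,c0:c1]=m[r0:r1,c0:c1]
    n,l,st,ce=cv2.connectedComponentsWithStats(k);i=1+st[1:,4].argmax();print(c,st[i],ce[i])
    np.save(f"red_{c}.npy",l==i)
E
```

```text
red bin grip [0.64908651 0.16621224 0.10948246] mat top/side [ 0.57076219 -0.2284393   0.004     ] [ 0.55124363 -0.25190579  0.004     ] tub [0.3976419  0.38339694 0.03      ] pliers [ 0.39270341 -0.00120727  0.01      ]
top [ 302  140   56   50 2149] ((0.5722344517707825, -0.23719125986099243), (0.19816331565380096, 0.19806581735610962), 75.80306243896484)Traceback (most recent call last):
  File "<stdin>", line 10, in <module>
ValueError: attempt to get argmax of an empty sequence
```

View pics/crop0.png

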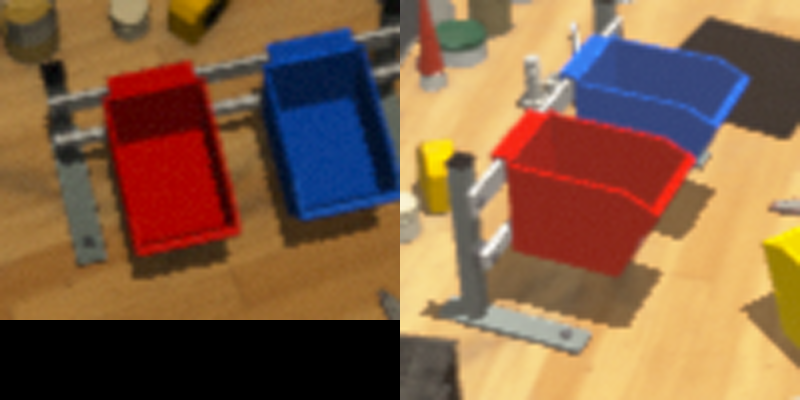

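The crop confirms it: the red bin hangs at the left place of the rack (top 226,171) and the blue one at the right (267,162). Next I'll fit the bin's pose to its silhouettes.

```bash
cat > fit.py <<'E'
from h import *
from scipy.optimize import minimize
def mask(c,box,hue):
    im=cv2.cvtColor(cv2.imread(f"pics/{c}0.png"),cv2.COLOR_BGR2HSV);r0,r1,c0,c1=box
    hm=((im[...,0]<6)|(im[...,0]>174)) if hue=="r" else (abs(im[...,0].astype(int)-112)<12)
    m=(hm&(im[...,1]>150)&(im[...,2]>50)).astype(np.uint8);k=np.zeros_like(m);k[r0:r1,c0:c1]=m[r0:r1,c0:c1]
    n,l,st,ce=cv2.connectedComponentsWithStats(k);i=1+st[1:,4].argmax();print(c,hue,st[i]);return (l==i).astype(np.uint8)
def pts(xk):
    P=[]
    for s in(-48,48): P+=[(-55,s,0),(55,s,0),(55,s,104),(-94.6,s,85),(xk,s,104)]
    for s in(-40,40): P+=[(75,s,104),(75,s,86),(69,s,0),(69,s,6)]
    return np.array(P)/1e3
def sil(c,x,y,yaw,xk,S=8):
    W=R.from_euler("z",yaw).apply(pts(xk))+[x,y,.06]
    h=cv2.convexHull(((proj(c,W)+.5)*S).astype(np.float32)).astype(np.int32)
    x0=np.zeros((384*S//2,512*S//2),np.uint8) # crop region upper-left half-rows
    h=h-np.array([[150*S,120*S]]);cv2.fillConvexPoly(x0,h,255)
    return cv2.resize(x0,(256,192),interpolation=cv2.INTER_AREA)/255.
E
cat > run.py <<'E'
from fit import *
B=dict(r=dict(top=(140,200,205,248),side=(160,215,195,260)),b=dict(top=(132,190,246,287)))
M={(h,c):mask(c,b,h)[120:312,150:406] for h in B for c,b in B[h].items()}
def cost(p,keys):
    return sum(((cv2.GaussianBlur(sil(c,*p[:3],p[3]*1e3),(0,0),.7)-cv2.GaussianBlur(M[h,c].astype(float),(0,0),.7))**2).sum() for h,c in keys)
for keys,p0 in(([("r","top"),("r","side")],[.68,.16,-.2,-.03]),([("r","top")],[.68,.16,-.2,-.03]),([("r","side")],[.68,.16,-.2,-.03]),([("b","top")],[.64,.02,-.2,-.03])):
    r=min((minimize(cost,np.array(p0)+[0,0,d,0],args=(keys,),method="Nelder-Mead",options=dict(initial_simplex=np.array(p0)+[0,0,d,0]+np.vstack([np.zeros(4),np.diag([.03,.03,.15,.02])]))) for d in(-.1,.2)),key=lambda r:r.fun)
    print(keys,r.x.round(4),r.fun)
    x,y,a,_=r.x;print(" grip",(R.from_euler("z",a).apply([-.0869,0,.0732])+[x,y,.06]).round(4))
E
python3 run.py
```

```text
top r [ 211  146   34   48 1197]
side r [ 203  167   51   42 1374]
top b [ 251  137   35   48 1089]
[('r', 'top'), ('r', 'side')] [ 0.6456  0.1709 -0.1407 -0.0374] 75.66518126186807
 grip [0.5595 0.1831 0.1332]
[('r', 'top')] [ 0.6457  0.1717 -0.1518 -0.0133] 7.864698185263755
 grip [0.5598 0.1849 0.1332]
[('r', 'side')] [ 0.6443  0.1689 -0.1186 -0.0012] 58.38092706470386
 grip [0.558  0.1792 0.1332]
[('b', 'top')] [ 0.6245  0.0188 -0.1629  0.0103] 106.26579102123131
 grip [0.5387 0.0329 0.1332]
```

```bash
cat > go.py <<'E'
import sys
from h import *
# usage: go.py x y z : shift in tool axes to target TCP, + turn to tool-y heading -0.14
s=env.get_state();q=s["orientation"];r=R.from_quat([*q[1:],q[0]]);M=r.as_matrix()
t=np.array(list(map(float,sys.argv[1:4])))
print("clk",s["clock"],"tcp",np.round(s["tcp_pos"],4),"shift",(M.T@(t-s["tcp_pos"])).round(4),"turn",round(float(np.arctan2(M[1,1],M[0,1])+.14),3),"down",M[2,2].round(4),"F",np.round(s["wrist_force"],1),"gap",round(float(s["finger_gap"]),4),"grip",s["grip_force"],"j",np.round(s["joint_pos"],2))
E
python3 -m pendant '[[1,0.039,-0.034,-0.006,0],[1,0.039,-0.034,-0.006,0],[1,0.039,-0.034,-0.006,0],[1,0.039,-0.034,-0.006,0],[1,0.039,-0.034,-0.006,0],[1,0.039,-0.034,-0.006,0],[1,0.039,-0.034,-0.006,0],[1,0.039,-0.034,-0.006,0]]'; python3 go.py .5594 .1831 .28
```

```text
clock: 1.9
tcp_pos: [0.4107, -0.1431, 0.2968]
orientation: [0.0, 0.977, 0.214, 0.0]
wrist_force: [0.4, -0.4, 0.2]
finger_gap: 0.0854
grip_force: 0.0
clk 1.9 tcp [ 0.4107 -0.1431  0.2968] shift [ 0.2715 -0.2341  0.0167] turn -0.999 down -1.0 F [ 0.4 -0.4  0.2] gap 0.0854 grip 0.0 j [-0.52  0.03 -0.18  1.36 -0.    2.19]
```

```bash
python3 -m pendant '[[1,0.039,-0.033,0.002,0],[1,0.039,-0.033,0.002,0],[1,0.039,-0.033,0.002,0],[1,0.039,-0.033,0.002,0],[1,0.039,-0.033,0.002,0],[1,0.039,-0.033,0.002,0],[1,0.037,-0.035,0.002,0]]' >/dev/null;  python3 -m pendant '[[1,0,0,0,-0.165],[1,0,0,0,-0.167],[1,0,0,0,-0.167],[1,0,0,0,-0.167],[1,0,0,0,-0.167],[1,0,0,0,-0.166],[1,0,0,0,0]]' >/dev/null; python3 go.py .5594 .1831 .131
python3 - <<'E'
from h import *
ims=[]
for c,(r,k) in dict(top=(120,180),side=(110,150)).items():
    im=env.read_camera(c)[:,:,::-1].copy()
    ims.append(cv2.resize(im[r:r+120,k:k+120],(400,400),interpolation=cv2.INTER_CUBIC))
    g=proj(c,[[.5594,.1831,.1332],[.5594,.1831,.145],env.get_state()["tcp_pos"]])
    print(c,g.round(1))
    for p in g: cv2.drawMarker(ims[-1],tuple(int(v) for v in (p-[k,r]+.5)*400/120),(0,255,0),0,12,1)
cv2.imwrite("pics/hover.png",np.hstack(ims))
E
```

```text
clk 3.65 tcp [0.5588 0.1804 0.2823] shift [0.0028 0.0002 0.1513] turn -0.002 down -1.0 F [0.4 0.  0.1] gap 0.0852 grip 0.0 j [ 0.18  0.33  0.15  1.39 -0.    1.89]
top [[232.  190.2]
 [231.9 189. ]
 [231.9 173.3]]
side [[247.5 188.1]
 [247.5 185.5]
 [247.6 153.2]]
```

View pics/hover.png

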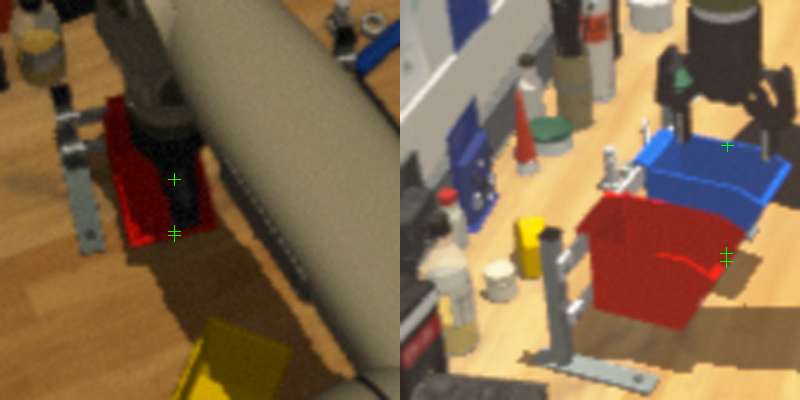

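The markers land mid-wall just under the rim in both views, as expected. Descending.

```bash
python3 -m pendant '[[1,0.003,0.001,0.04,0],[1,0,0.001,0.04,0],[1,0,0,0.035,0],[1,0,0,0.02,0],[1,0,0,0.016,0],[1,0,0,0,0]]' 20 && python3 -m pendant '[[0,0,0,0,0],[-0.4,0,0,0,0],[-0.5,0,0,0,0],[-0.6,0,0,0,0],[-0.7,0,0,0,0]]' 20; python3 go.py .5594 .1831 .131
```

```text
clock: 4.5
tcp_pos: [0.5605, 0.1829, 0.1302]
orientation: [-0.001, 0.755, 0.656, -0.001]
wrist_force: [-0.0, -0.7, 1.1]
finger_gap: 0.0855
grip_force: 0.0
clock: 5.12
tcp_pos: [0.5629, 0.183, 0.1325]
orientation: [0.001, 0.755, 0.656, 0.002]
wrist_force: [3.5, -1.1, 2.9]
finger_gap: 0.0214
grip_force: 19.6
clk 5.125 tcp [0.5629 0.183  0.1325] shift [-0.0004 -0.0035  0.0015] turn -0.0 down -1.0 F [ 3.5 -1.1  2.9] gap 0.0214 grip 19.648233354091644 j [ 0.18  0.4  -0.12  1.05 -0.    1.89]
```

```bash
python3 -m pendant '[[-1,0,-0.001,-0.007,0],[-1,0,0,-0.007,0],[-1,0,0,-0.007,0],[-1,0,0,-0.007,0],[-1,0,0.001,-0.007,0],[-1,0,0.001,-0.006,0],[-1,0,0,0,0]]' 20; python3 go.py .5594 .1831 .131
python3 - <<'E'
from h import *
c="side";im=env.read_camera(c)[:,:,::-1]
cv2.imwrite("pics/swing.png",cv2.resize(im[110:230,150:300],(750,600),interpolation=cv2.INTER_CUBIC))
E
```

```text
clock: 6.0
tcp_pos: [0.5645, 0.1828, 0.1736]
orientation: [0.002, 0.755, 0.656, 0.002]
wrist_force: [6.1, -1.1, 0.5]
finger_gap: 0.0132
grip_force: 22.1
clk 6.0 tcp [0.5645 0.1828 0.1736] shift [-0.0004 -0.0053  0.0426] turn -0.001 down -1.0 F [ 6.1 -1.1  0.5] gap 0.0132 grip 22.118262257426977 j [ 0.18  0.38 -0.05  1.14 -0.    1.89]
```

View pics/swing.png

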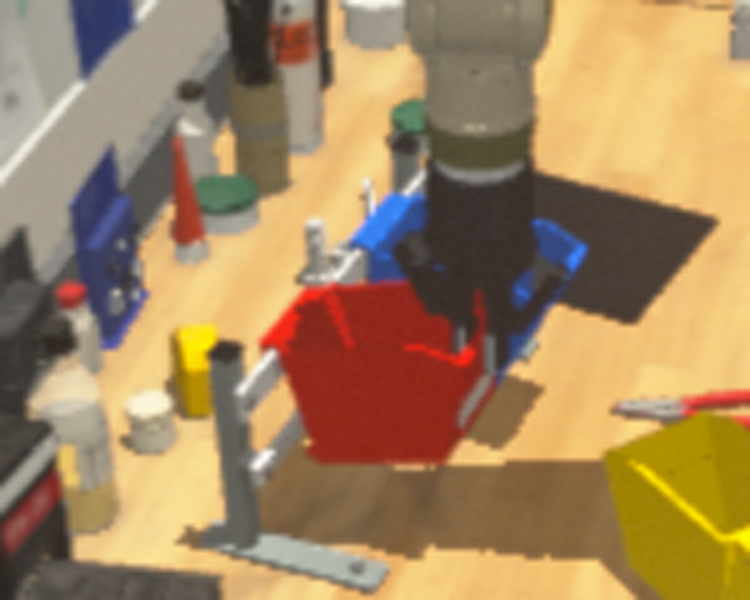

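The bin is swinging, with its lip still on the rail (265,340) and its toe free of the lower rail. I'll continue the arc to about 25°, where the wall lies flat in the pads.

```bash
python3 -m pendant '[[-1,0,0.003,-0.007,0],[-1,0,0.003,-0.007,0],[-1,0,0.002,-0.006,0],[-1,0,0.001,-0.003,0],[-1,0,0,0,0],[-1,0,0,0,0]]' 30; python3 go.py .5594 .1831 .131
```

```text
clock: 6.8
tcp_pos: [0.5705, 0.1817, 0.1946]
orientation: [-0.0, 0.755, 0.656, -0.001]
wrist_force: [0.1, 0.2, -2.0]
finger_gap: 0.0096
grip_force: 29.5
clk 6.8 tcp [0.5705 0.1817 0.1946] shift [-0.0001 -0.0111  0.0636] turn 0.0 down -1.0 F [ 0.1  0.2 -2. ] gap 0.0096 grip 29.481174051761627 j [0.17 0.38 0.01 1.2  0.   1.88]
```

```bash
python3 -m pendant '[[-1,0,0,-0.01,0],[-1,0,0,-0.015,0],[-1,0,0,-0.025,0],[-1,0,0,-0.03,0],[-1,0,0,-0.03,0],[-1,0,0,-0.03,0],[-1,0,0,-0.02,0],[-1,0,0,0,0]]' 40; python3 go.py .486 -.225 .35
python3 - <<'E'
from h import *
c="side";im=env.read_camera(c)[:,:,::-1]
cv2.imwrite("pics/lift.png",cv2.resize(im[80:230,150:350],(800,600),interpolation=cv2.INTER_CUBIC))
E
```

```text
clock: 7.8
tcp_pos: [0.571, 0.1819, 0.357]
orientation: [0.0, 0.755, 0.656, 0.001]
wrist_force: [0.1, 0.2, -2.1]
finger_gap: 0.0093
grip_force: 42.3
clk 7.8 tcp [0.571  0.1819 0.357 ] shift [-0.4148 -0.0275  0.0066] turn 0.0 down -1.0 F [ 0.1  0.2 -2.1] gap 0.0093 grip 42.286280393600464 j [0.17 0.36 0.38 1.59 0.   1.88]
```

View pics/lift.png

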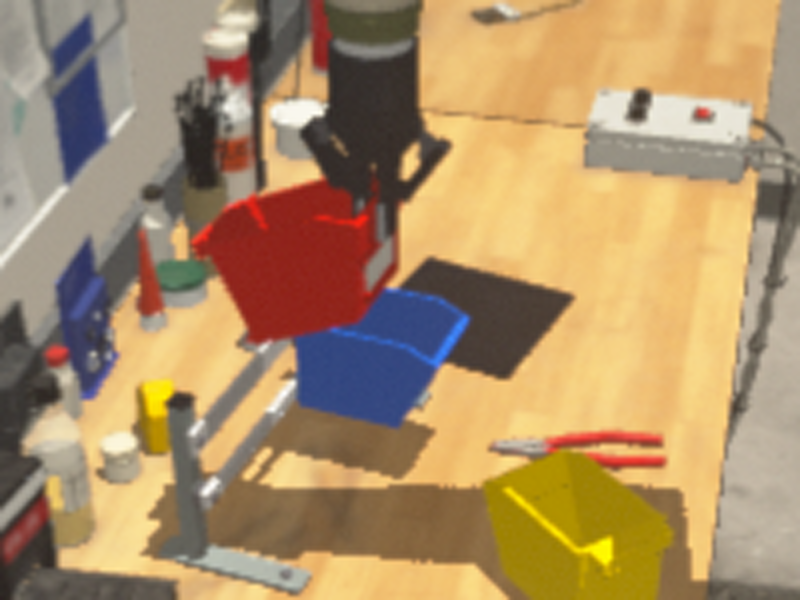

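The bin is clear of the rack and held at about 25°, and the blue bin still hangs (lower centre). Next, carry it over the mat.

```bash
python3 -m pendant '[[-1,-0.015,0,0,0],[-1,-0.035,0.002,0,0],[-1,-0.045,0.002,0,0],[-1,-0.045,0.002,0,0],[-1,-0.045,0.002,0,0],[-1,-0.045,0.002,0,0],[-1,-0.045,0.002,0,0],[-1,-0.045,0.002,0,0]]' 40 >/dev/null; python3 -m pendant '[[-1,-0.045,0.002,0,0],[-1,-0.03,0.002,0,0],[-1,-0.015,0,0,0],[-1,-0.005,0,0.01,0],[-1,0,0,0.03,0],[-1,0,0,0.035,0],[-1,0,0,0.035,0],[-1,0,0,0,0]]' ; python3 go.py .531 -.231 .15
```

```text
clock: 9.85
tcp_pos: [0.5289, -0.2293, 0.2418]
orientation: [-0.004, 0.754, 0.657, -0.001]
wrist_force: [-0.9, 1.4, -1.3]
finger_gap: 0.0095
grip_force: 42.2
clk 9.85 tcp [ 0.5289 -0.2293  0.2418] shift [-0.0017  0.0029  0.0918] turn 0.002 down -1.0 F [-0.9  1.4 -1.3] gap 0.0095 grip 42.21071898937225 j [-0.55  0.32  0.05  1.3   0.    1.16]
```

```bash
python3 -m pendant '[[-1,-0.002,0.003,0.025,0],[-1,0,0,0.03,0],[-1,0,0,0.025,0],[-1,0,0,0.01,0],[-1,0,0,0,0],[-1,0,0,0,0]]' 40 ; python3 go.py .531 -.231 .134
python3 - <<'E'
from h import *
c="side";im=env.read_camera(c)[:,:,::-1]
cv2.imwrite("pics/mat.png",cv2.resize(im[80:200,200:350],(750,600),interpolation=cv2.INTER_CUBIC))
E
```

```text
clock: 10.6
tcp_pos: [0.5346, -0.2345, 0.1569]
orientation: [0.001, 0.755, 0.656, 0.0]
wrist_force: [0.9, 0.3, -2.3]
finger_gap: 0.0096
grip_force: 42.3
clk 10.6 tcp [ 0.5346 -0.2345  0.1569] shift [ 0.003  -0.0041  0.0229] turn 0.0 down -1.0 F [ 0.9  0.3 -2.3] gap 0.0096 grip 42.29069709777832 j [-0.55  0.37 -0.1   1.1  -0.    1.16]
```

View pics/mat.png

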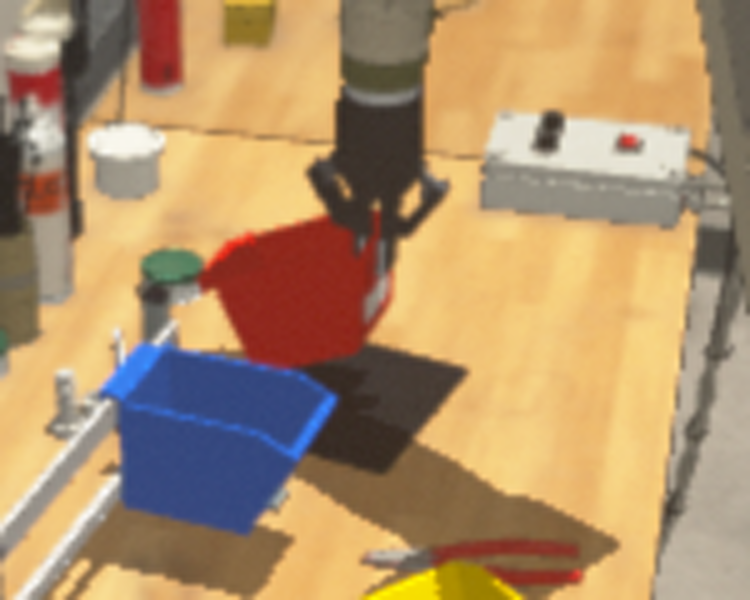

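The bin is over the mat with its toe end low. I'll lower it in small steps until it touches.

```bash
python3 -m pendant '[[-1,0.002,-0.002,0.006,0],[-1,0,-0.001,0.006,0],[-1,0,0,0.004,0],[-1,0,0,0.004,0],[-1,0,0,0,0]]' 25 ; python3 -m pendant '[[-1,0,0,0.003,0],[-1,0,0,0.003,0],[-1,0,0,0,0]]' 20
```

```text
clock: 11.28
tcp_pos: [0.5308, -0.2317, 0.1348]
orientation: [-0.0, 0.755, 0.656, -0.0]
wrist_force: [-0.5, 0.1, -1.9]
finger_gap: 0.0091
grip_force: 42.2
clock: 11.65
tcp_pos: [0.5306, -0.232, 0.1314]
orientation: [0.001, 0.755, 0.656, -0.0]
wrist_force: [-7.4, 1.3, 11.5]
finger_gap: 0.0096
grip_force: 44.3
```

```bash
python3 -m pendant '[[-0.76,0,-0.005,0.002,0],[-0.74,0,-0.006,0.005,0],[-0.72,0,-0.005,0.005,0],[-0.7,0,-0.005,0.006,0],[-0.68,0,0,0,0],[-0.68,0,0,0,0]]' 20; python3 go.py .486 -.225 .075
```

```text
clock: 12.4
tcp_pos: [0.5115, -0.2296, 0.1122]
orientation: [0.002, 0.755, 0.656, 0.001]
wrist_force: [0.7, -0.1, 5.9]
finger_gap: 0.0137
grip_force: 24.8
clk 12.4 tcp [ 0.5115 -0.2296  0.1122] shift [ 0.001  -0.026   0.0371] turn -0.0 down -1.0 F [ 0.7 -0.1  5.9] gap 0.0137 grip 24.764676466584206 j [-0.57  0.36 -0.23  0.97  0.    1.15]
```

```bash
python3 -m pendant '[[-0.66,0,-0.005,0.006,0],[-0.64,0,-0.005,0.006,0],[-0.61,0,-0.004,0.006,0],[-0.58,0,-0.004,0.006,0],[-0.55,0,-0.004,0.006,0],[-0.52,0,-0.003,0.005,0],[-0.5,0,0,0,0],[-0.5,0,0,0,0]]' 20; python3 go.py .486 -.225 .075
python3 - <<'E'
from h import *
c="side";im=env.read_camera(c)[:,:,::-1]
cv2.imwrite("pics/down.png",cv2.resize(im[80:200,200:350],(750,600),interpolation=cv2.INTER_CUBIC))
E
```

```text
clock: 13.4
tcp_pos: [0.4846, -0.225, 0.0759]
orientation: [-0.001, 0.755, 0.656, -0.0]
wrist_force: [2.7, -0.3, 1.7]
finger_gap: 0.0215
grip_force: 15.7
clk 13.4 tcp [ 0.4846 -0.225   0.0759] shift [0.0002 0.0013 0.0008] turn -0.0 down -1.0 F [ 2.7 -0.3  1.7] gap 0.0215 grip 15.729455932178098 j [-0.58  0.35 -0.34  0.88 -0.    1.13]
```

View pics/down.png

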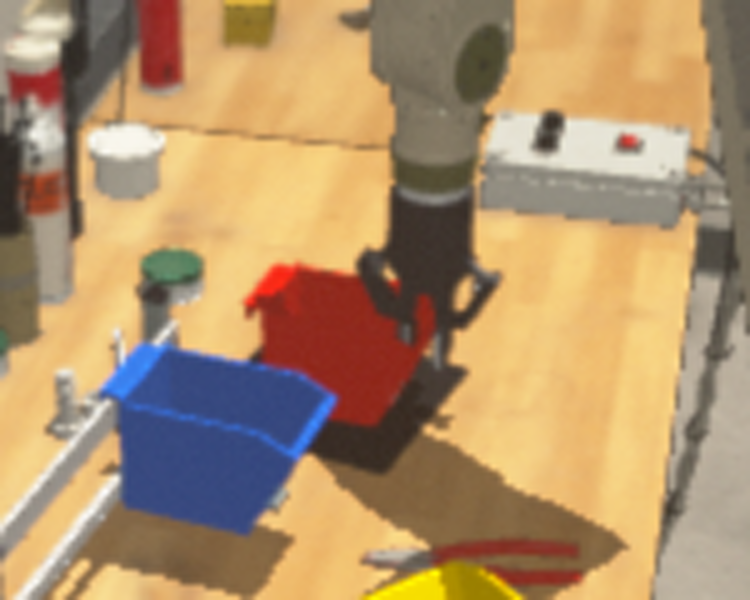

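The bin looks level on the mat, parallel to the blue one. I'll open gradually and back straight up.

```bash
python3 -m pendant '[[-0.45,0,0,0,0],[-0.35,0,0,0,0],[-0.1,0,0,0,0],[0.3,0,0,0,0],[0.6,0,0,0,0],[0.6,0,0,0,0]]' 20; python3 -m pendant '[[0.6,0,0,-0.015,0],[0.6,0,0,-0.03,0],[0.6,0,0,-0.04,0],[0.6,0,0,-0.04,0],[0.6,0,0,-0.04,0],[0.6,0,0,-0.04,0],[0.6,0,-0.04,0,0],[0.6,0,-0.04,0,0]]'; python3 -m pendant '[[0.6,0,-0.02,0,0],[0.6,0,0,0,0],[0.6,0,0,0,0]]' >/dev/null
cat > chk.py <<'E'
from fit import *
ims=[];M={}
for c in("top","side"):
    im=env.read_camera(c)[:,:,::-1].copy();cv2.imwrite(f"pics/{c}0.png",im)
    x,y=(270,130) if c=="top" else (220,90)
    M[c]=mask(c,(y,y+90,x,x+100),"r")[120:312,150:406]
    ims.append(cv2.resize(im[y-20:y+100,x-20:x+100],(400,400),interpolation=cv2.INTER_CUBIC))
def cost(p): return ((cv2.GaussianBlur(sil("side",*p[:3],-13,4),(0,0),.7)-M["side"])**2).sum()
E
sed -i 's/def sil(c,x,y,yaw,xk,S=8):/def sil(c,x,y,yaw,xk,S=8,z=.06):/; s/\[x,y,.06\]/[x,y,z]/' fit.py
cat >> chk.py <<'E'
def cost(p): return sum(((cv2.GaussianBlur(sil(c,*p,-13,8,.004),(0,0),.7)-cv2.GaussianBlur(M[c].astype(float),(0,0),.7))**2).sum() for c in M)
p0=np.array([.572,-.237,-.14])
r=minimize(cost,p0,method="Nelder-Mead",options=dict(initial_simplex=p0+np.vstack([np.zeros(3),np.diag([.03,.03,.15])])))
print("bin on mat",r.x.round(4),r.fun);cv2.imwrite("pics/end.png",np.hstack(ims))
E
python3 chk.py; python3 go.py .486 -.225 .3
```

```text
clock: 14.2
tcp_pos: [0.4855, -0.2254, 0.0764]
orientation: [0.0, 0.755, 0.656, -0.0]
wrist_force: [0.9, -0.4, -0.8]
finger_gap: 0.0683
grip_force: 0.0
clock: 15.2
tcp_pos: [0.4058, -0.2143, 0.283]
orientation: [0.001, 0.755, 0.656, 0.0]
wrist_force: [-1.2, -0.3, 0.5]
finger_gap: 0.0684
grip_force: 0.0
top r [ 317  135   37   46 1029]
side r [250 133  40  33 765]
bin on mat [ 0.5648 -0.242  -0.154 ] 348.1050828500479
clk 15.675 tcp [ 0.3872 -0.2117  0.2815] shift [ 0.0005  0.0997 -0.0184] turn 0.0 down -1.0 F [ 0.2  0.  -0.6] gap 0.0685 grip 0.0 j [-0.68  0.04 -0.2   1.32  0.    1.03]
```

View pics/end.png

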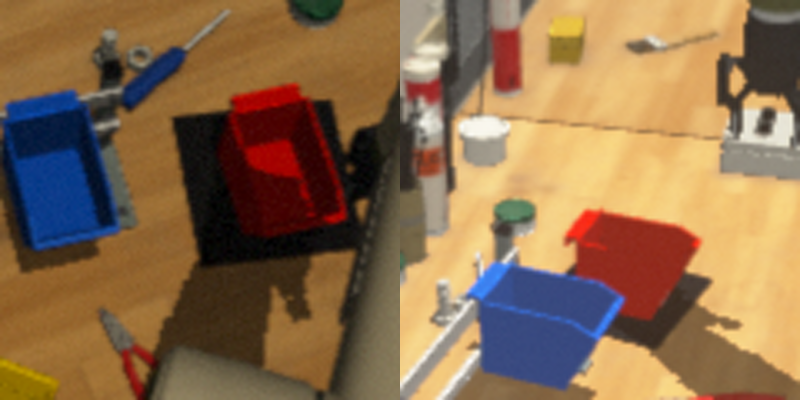

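The red bin stands upright on the mat, about 9 mm off centre by the fit; it looks shifted in the top view because of parallax. The gripper is clear and the blue bin still hangs in its place.

```bash
python3 -c "
from workcell import env
print(env.hand_in())"
```

```text
the job is handed in; nothing more can be done
None
```

I swung the red bin off the rail, set it down upright and let go about 9 mm from the mat's centre (by my fit to the pictures), and handed the job in at about 16 s; the blue bin still hangs, nothing else appeared disturbed, and no verdict was returned.

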